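# Prime the rail lubricator

### The arm

A 6-joint arm with a two-finger parallel gripper is mounted at the origin on the work surface. World frame = base frame: x ahead of the robot, y to its left, z up, the work surface at z = 0. Lengths are in m, angles in rad, forces in N, time in s.
With the tool pointing down it reaches from about 0.35 to 0.975 m from the base axis. Payload 4.9 kg.
Tool frame: the origin (TCP) lies on the centre line of the jaws, within the pads' length; the fingertips stand 25 mm ahead of it and the grasp point (between the pads) lies 6 mm ahead of it (finger_overhang is the distance from the TCP to the fingertips, in m); z points along the fingers, y is the line along which they close (so a half turn about z gives the same grasp; the last joint's range is limited). The gripper opens to 85 mm and grips with 20 to 120 N. Pads are 22 mm wide; open, the fingers measure 114 mm over their backs; the gripper's body (76 mm by 85 mm) begins 54 mm behind the grasp point. The pads swing forward as they close: fully open they stand 13 mm farther back than shut.
Start: joints at [-1.385, 0.053, 1.613, -0, 1.476, -0.119], TCP at [0.188, -0.596, 0.256] pointing down, gripper open.
Joint ranges: [-3.01, 3.01], [-1.01, 2.22], [0.06, 2.58], [-1.02, 4.17], [0.09, 2.62], [-3.14, 3.14]. Speed limits (rad/s): [2.57, 2.57, 3.14, 3.14, 3.14, 3.14].

### API

Orientations are given as a rotation vector (axis times angle).
In Python, from station import * gives the robot as it stands.
- The arm moves only by the shell command python3 -m creep 'ROWS'. ROWS is JSON, a list of rows, each a list of 7 numbers: the opening, from 0 (shut) to 1 (fully open), then the shift along the tool's x, y, z in cm, then the turn, a rotation vector about the tool's x, y, z in degrees. In form: [[jaw, x, y, z, rx, ry, rz], ...]. A call has 1 to 5 rows; each row shifts and turns the commanded pose from where the row before left it, along the tool's axes as they then stand; what a row does not reach is not made up. A row lasts 1/10 s, in which the tool goes at most 50 mm and 8.59 degrees, less where a joint would pass 70% of its speed; a pose out of reach is approached as far as the arm can. A call is refused whole if a number of a shift passes 5 or a number of a turn 8.59, either way. A call with a gripper value outside its range is refused whole. The fingers move at their own pace and stop on an object; the grip force is fixed at half the most. Time passes only in rows, so rows that do not move let the fingers close. It gives the time, the measured TCP pose, the force, the opening and the grip force at its end, in the units of the state.
- sense(): the state, without advancing time (a new reading comes with each control period).
- get_image(name): name is "side" or "top"; returns the picture (480x640x3 uint8, red, green, blue); there is no depth.
- calibration(name): a dict with "camera_matrix" (3x3 intrinsics, pixels), "dist" ([k1, k2, p1, p2, k3] as OpenCV has them; the pictures are not rectified), "xyz" and "attitude" of the camera in the world. Camera axes: x right, y up, looking along -z (the intrinsics and any distortion apply to the point x, -y, -z); pixel columns grow to the right and rows downward; lengths in m; the calibration is good to about 2 mm. A picture is of the moment at which its call begins. calibration takes no time and is no camera call.
- hand_in(): hands the job in; it is judged then, once.
The state is a dict: "time": time; "joint_positions": joint angles; "joint_vel": joint speeds; "effort": joint torques, N m; "tool_pos": TCP position; "tool_rot": TCP orientation; "ft_force": force on the tool from outside, world axes, zero at the start; "moment": the same for the moment, N m; "gripper_width": finger opening in m; "grip_force": force on a finger pad.
Only numpy, scipy, OpenCV 4.12 (cv2) and the standard library are available. Lean on these libraries where they do the work, as an engineer would, in place of code of your own. Each camera call takes 0.05 s, during which the arm holds its last target. There are 200 camera calls.

### The job

Prime the printer's hand lubricator: with the fingertips, press its palm plunger down in full strokes, letting it spring all the way up after each one, until the indicator pin on the end of the metering block stands fully out. Stop there, since one more stroke would lift the relief valve. Leave the plunger up, do not touch the pin, and leave the parts and tools lying around where they are.

Things in the scene. Friction and masses are not known exactly. Their poses are not given: they have to be found in the camera images.
- lubricator: hand lubricator bolted to the bench on a dark steel plate 140 x 345 x 8 mm. Origin on the bench under the plunger's axis; x runs across the plate (-70 to +70 mm), y along it (-145 to +200 mm), z up. The grey pump casting (64 mm wide in x, 70 mm high, y -137 to +33 mm) carries the upright plunger at y 0 and a round reservoir at its -y end
- reservoir_top (a point): centre of the top of the round reservoir, 76 mm across, 95 mm from the plunger along the lubricator's -y axis; its filler on top, 145 mm above the bench, stands as high as the knob
- block_top (a point): centre of the top of the aluminium metering block, 50 mm wide in x, 80 mm long in y, 58 mm high, 101 mm from the plunger along the lubricator's +y axis; the indicator pin comes out of its +y end
- palm_knob: the plunger's black mushroom-shaped palm knob, 45 mm across, on a 14 mm steel rod with a coil spring round it. It moves straight down and up with the plunger; origin on the rod's axis at the knob's underside, 18 mm below its top
- knob_top (a point): centre of the top of the palm knob (flat over a circle of 34 mm), on the plunger's axis; 144 mm above the bench when the plunger is up. It moves with the knob
- plunger (a joint): travel of the spring plunger, m: 0 all the way up, 0.026 bottomed on a hard stop. The spring pushes back with 5 N at the top, 12 N at the bottom (the charge adds about 1 N) and lifts it in about 0.3 s when let go. A stroke that goes down at least 20 mm and is then let up to within 1 mm of the top counts once
- pin_rod: the indicator pin: a 12 mm steel shank with an 18 mm button head 5 mm thick, sliding level along the lubricator's +y axis out of a hexagonal gland in the end of the metering block. Origin on the pin's axis at the back of the head
- pin_end (a point): centre of the outer face of the indicator pin's head, 36 mm above the bench; on the lubricator's y axis 159.5 mm from its origin when the pin is right in, 189.5 mm when it is fully out
- pin (a joint): how far the indicator pin is out, m: 0 right in (head against the gland), 0.030 fully out (30 mm of bare shank). It starts at 0, 0.006 or 0.012; each full stroke of the plunger brings it out by 0.006 (it runs up to 3 mm further while the plunger is down, then settles) and it stays there between strokes
- relief (a joint): lift of the relief valve inside the hexagonal cartridge on the pump casting's +x side (it cannot be seen from outside), m: 0 shut. Pumping on after the pin is fully out lifts it by 2.3 mm or more while the plunger is down and makes the plunger about 5 N heavier; it shuts again when the plunger comes up
- grease_cartridge: loose grease cartridge, an upright paper cylinder with black ends, 54 mm across, 130 mm tall, standing beside the reservoir end of the lubricator; origin at the centre of its underside
- spanner: loose open-ended spanner 150 mm long, lying flat on the bench just in front of the lubricator; origin under its middle, its x axis along it
- shaft_coupler: loose small aluminium cylinder, 19 mm across, 25 mm tall, standing on the front edge of the lubricator's plate; origin at the centre of its underside
- hex_key_set: loose blue holder 34 x 70 x 18 mm with steel hex keys on it; origin at the centre of its underside
- stepper_motor: loose square stepper motor 42 x 42 x 42 mm standing with its 22 mm shaft up; origin at the centre of its underside
- rail_carriage: loose rail carriage, an aluminium block with black ends, 47 x 72 x 24 mm; origin at the centre of its underside
- screw_bin: loose open orange bin 110 x 85 x 45 mm of screws; origin at the centre of its underside

How it is judged:
On the way, in this order (a step that is already met when the one before it is completed fails the run):
1. the fingertips press the plunger down through its stroke (value of joint plunger above 0.018 m and contact force between the fingers and palm_knob above 2 N), for 0.02 s.
2. the indicator pin is fully out (value of joint pin above 0.0275 m), for 0.1 s.
At the end, for the whole second after the job is handed in: The indicator pin stands out by at least 27.5 mm, the plunger is back up (within 2 mm), the relief valve is shut (within 1.5 mm), and every loose part and tool is within 20 mm of where it lay (value of joint pin above 0.0275 m and value of joint plunger below 0.002 m and value of joint relief below 0.0015 m and distance of each of grease_cartridge, spanner, shaft_coupler, hex_key_set, stepper_motor, rail_carriage, screw_bin from where it was at the start of the episode below 0.02 m); the robot touches nothing.
It fails at once if pumped on after the pin was fully out, so that the relief valve lifted by more than 2 mm (value of joint relief above 0.002 m).
It fails at once if the indicator pin was touched (over 1 N) (contact force between any of the fingers, the arm and pin_rod above 1 N).
It fails at once if a loose part or tool was shifted or lifted by more than 20 mm (distance of any of grease_cartridge, spanner, shaft_coupler, hex_key_set, stepper_motor, rail_carriage, screw_bin from where it was at the start of the episode above 0.02 m).
It also fails if it takes over 48 s, if anything falls off the work surface, if the arm or the gripper's body presses on something with over 40 N, if the wrist force passes 120 N, or if a joint passes its speed limit or range.

## Working session

There is one attempt and no reset: what is moved stays moved. The work goes in short steps, Python scripts to look and compute and a shell command to move; the robot and the scene stay as the last step left them, time stands still between calls to the robot, and variables do not carry over. Pictures are saved under pics/ and viewed, at most 10 in all, crops included, and the job is handed in when it is done.

```bash
mkdir -p pics
python3 - <<'E'
from station import *
import cv2
for n in("top","side"):
    cv2.imwrite(f"pics/{n}0.png",get_image(n)[:,:,::-1]); print(calibration(n))
s=sense();print(s)
E
```

```text
{'camera_matrix': array([[566.52790701,   0.        , 305.39440011],
       [  0.        , 566.52790701, 231.9257039 ],
       [  0.        ,   0.        ,   1.        ]]), 'dist': array([0.00851097, 0.        , 0.        , 0.        , 0.        ]), 'xyz': array([ 0.42906068, -0.0166503 ,  1.59071747]), 'attitude': array([ 0.05775184, -0.02777379, -1.58753264])}
{'camera_matrix': array([[457.54935679,   0.        , 320.3232261 ],
       [  0.        , 457.54935679, 240.74786868],
       [  0.        ,   0.        ,   1.        ]]), 'dist': array([-0.08637212,  0.        ,  0.        ,  0.        ,  0.        ]), 'xyz': array([0.09016151, 0.78496013, 0.71863077]), 'attitude': array([ 0.32416993, -1.22057971, -2.34021658])}
{'time': 0.1, 'joint_positions': array([-1.38498617e+00,  5.32972167e-02,  1.61416492e+00,  3.94311673e-05,
        1.47599321e+00, -1.18962187e-01]), 'joint_vel': array([-5.72769191e-04, -1.74279426e-03, -4.67725319e-03, -7.44776154e-05,
       -1.94651969e-03,  4.13794772e-04]), 'effort': array([ 9.57712982e-04, -3.94904673e+01, -3.71361279e+01, -6.49579351e-05,
        3.91241920e-03, -1.02944307e-05]), 'tool_pos': array([ 0.18748373, -0.59567442,  0.25517704]), 'tool_rot': array([-3.10334640e+00, -4.76595963e-01,  3.61353350e-05]), 'ft_force': array([-0.12350049, -0.21060597,  0.20113125]), 'moment': array([ 0.02086034,  0.00938746, -0.00137   ]), 'grip_force': 0.0, 'gripper_width': 0.08551811719130858}
```

View pics/top0.png

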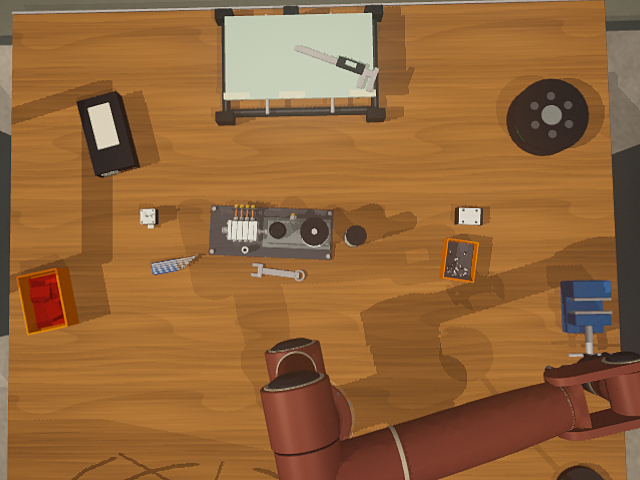

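View pics/side0.png

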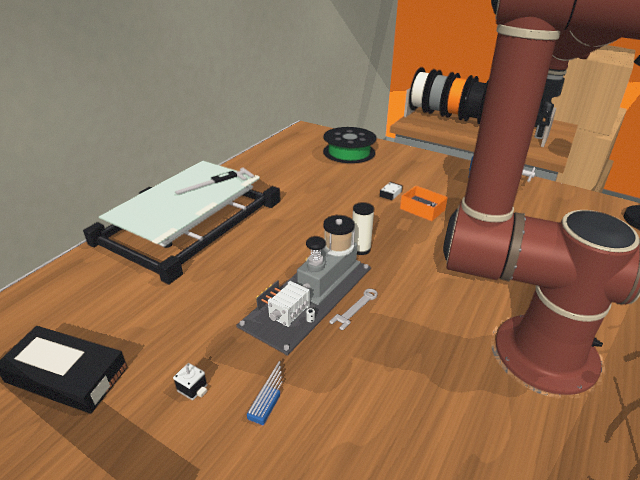

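Top view: the knob is near (277,230), the reservoir near (314,231), and the plate corners near (212,207), (333,210), (331,259) and (209,252). Side view: the knob is near (316,243) and the metering block near (288,302).

```bash
cat > h.py <<'E'
import numpy as np,cv2
from station import *
from scipy.spatial.transform import Rotation as R
def ray(n,uv):
    c=calibration(n);p=cv2.undistortPoints(np.array([[uv]],float),c["camera_matrix"],c["dist"])[0,0]
    return c["xyz"],R.from_rotvec(c["attitude"]).as_matrix()@np.array([p[0],-p[1],-1])
def onz(n,uv,z):
    o,d=ray(n,uv);return o+d*(z-o[2])/d[2]
def proj(n,X):
    c=calibration(n);p=R.from_rotvec(c["attitude"]).as_matrix().T@(np.array(X,float)-c["xyz"]);p=p*[1,-1,-1]
    return cv2.projectPoints(p[None],np.zeros(3),np.zeros(3),c["camera_matrix"],c["dist"])[0].ravel()
def both(u,v):
    a,d=ray("top",u);b,e=ray("side",v);t=np.linalg.lstsq(np.c_[d,-e],b-a,rcond=None)[0]
    return a+d*t[0],b+e*t[1]
E
python3 - <<'E'
from h import *
a=cv2.imread("pics/top0.png")[195:275,200:345];b=cv2.imread("pics/side0.png")[200:360,230:390]
A=cv2.resize(a,None,fx=5.4,fy=5.4,interpolation=cv2.INTER_CUBIC);B=cv2.resize(b,None,fx=3.75,fy=3.75,interpolation=cv2.INTER_CUBIC)
cv2.imwrite("pics/A.png",A);cv2.imwrite("pics/B.png",B)
c=[onz("top",u,.008) for u in((212,207),(333,210),(331,259),(209,252))]
print(np.round(c,4));print(onz("top",(277.5,230),.144),onz("side",(316,240),.144))
E
```

```text
[[ 0.5903  0.2744  0.008 ]
 [ 0.5755 -0.0656  0.008 ]
 [ 0.4385 -0.0574  0.008 ]
 [ 0.4639  0.2838  0.008 ]]
[0.51417326 0.08159867 0.144     ] [0.51489252 0.082302   0.144     ]
```

View pics/A.png

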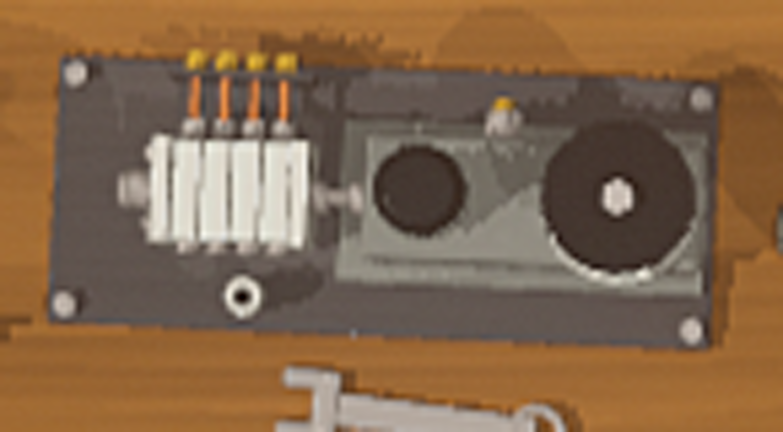

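View pics/B.png

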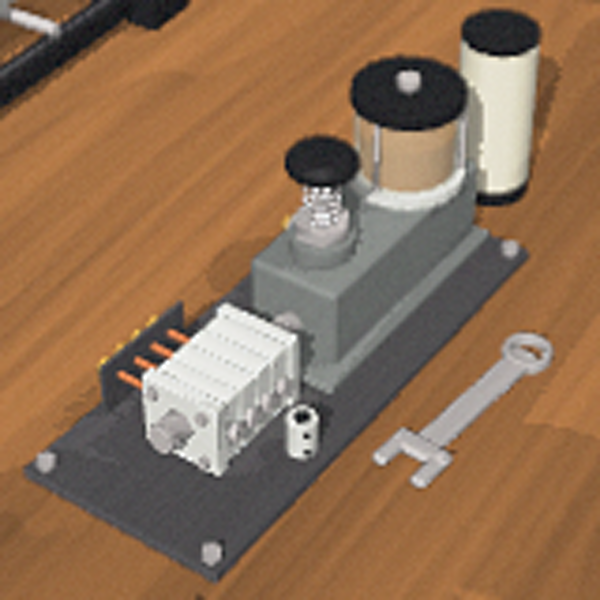

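Crop A puts the knob centre at (277.6,230.2) in the full image. The pin head's outer edge is near crop pixel (119,190), and the pin has only a short projection from the block. I'll measure the pin and start closing the jaws while moving over.

```bash
python3 - <<'E'
from h import *
f=lambda x,y:(200+x/5.4,195+y/5.4)
g=lambda x,y:(230+x/3.75,200+y/3.75)
k=onz("top",f(419,190),.144);r=onz("top",f(617,196),.145);print("knob",k,"res",r)
d=(k-r)[:2]; print(np.linalg.norm(d)); d/=np.linalg.norm(d); print("dir",d)
for e in(0,.006,.012,.018,.024,.03):
    X=np.r_[k[:2]+d*(.1595+e),.036]; u=proj("top",X);v=proj("side",X)
    print(e,((u-[200,195])*5.4).round(),((v-[230,200])*3.75).round(), u.round(1),v.round(1))
E
for i in 1 2; do :; done
python3 -m creep '[[0,3,-3.2,0,0,0,0],[0,3,-3.2,0,0,0,0],[0,3,-3.2,0,0,0,0],[0,3,-3.2,0,0,0,0],[0,3,-3.2,0,0,0,0]]'
python3 -m creep '[[0,3,-3.2,0,0,0,0],[0,3,-3.2,0,0,0,0],[0,3,-3.2,0,0,0,0],[0,3,-3.2,0,0,0,0],[0,3,-3.2,0,0,0,0]]'
python3 -m creep '[[0,3,-3.2,0,0,0,0],[0,3,-3.2,0,0,0,0],[0,3,-3.2,0,0,0,0],[0,3,-3.2,0,0,0,0],[0,3,-3.2,0,0,0,0]]'
```

```text
knob [0.51369408 0.081368   0.144     ] res [ 0.50912177 -0.01245284  0.145     ]
0.0939321832735245
dir [0.04867678 0.99881458]
0 [122. 192.] [164. 443.] [222.5 230.6] [273.7 318.1]
0.006 [110. 192.] [157. 449.] [220.3 230.6] [271.9 319.8]
0.012 [ 98. 192.] [151. 456.] [218.2 230.5] [270.1 321.5]
0.018 [ 86. 191.] [144. 462.] [216.  230.4] [268.3 323.2]
0.024 [ 75. 191.] [137. 469.] [213.8 230.4] [266.5 325. ]
0.03 [ 63. 191.] [130. 475.] [211.7 230.3] [264.6 326.7]
time: 0.6
tool_pos: [0.2829, -0.3967, 0.2556]
tool_rot: [-3.104, -0.476, 0.0]
ft_force: [0.7, 0.1, 1.2]
gripper_width: 0.0122
grip_force: 0.0
time: 1.1
tool_pos: [0.3779, -0.1991, 0.2559]
tool_rot: [-3.105, -0.476, -0.0]
ft_force: [0.8, 0.1, -0.2]
gripper_width: -0.0001
grip_force: 0.0
time: 1.6
tool_pos: [0.473, -0.0014, 0.256]
tool_rot: [3.105, 0.477, -0.0]
ft_force: [1.3, -0.5, 0.3]
gripper_width: -0.0003
grip_force: 0.0
```

Pin starts at about 0, so I expect 5 strokes. Next I move over the knob and stop 6 mm above it.

```bash
python3 -m creep '[[0,3.2,-3.4,0,0,0,0],[0,3.2,-3.3,0,0,0,0],[0,0,0,4,0,0,0],[0,0,0,3,0,0,0],[0,0,0,1,0,0,0]]'
python3 -m creep '[[0,0,0,0,0,0,0],[0,0,0,0,0,0,0]]'
python3 - <<'E'
from h import *
cv2.imwrite("pics/s1.png",cv2.resize(get_image("side")[200:360,230:390,::-1],None,fx=3.75,fy=3.75,interpolation=cv2.INTER_CUBIC))
print(sense()["tool_pos"])
E
```

```text
time: 2.1
tool_pos: [0.5112, 0.0803, 0.1718]
tool_rot: [-3.104, -0.478, 0.012]
ft_force: [-0.6, -0.2, -0.5]
gripper_width: 0.0005
grip_force: 0.0
time: 2.3
tool_pos: [0.5144, 0.0796, 0.1776]
tool_rot: [3.105, 0.476, 0.003]
ft_force: [-0.1, -0.3, 0.3]
gripper_width: -0.0
grip_force: 0.0
[0.51480366 0.07954868 0.17833254]
```

View pics/s1.png

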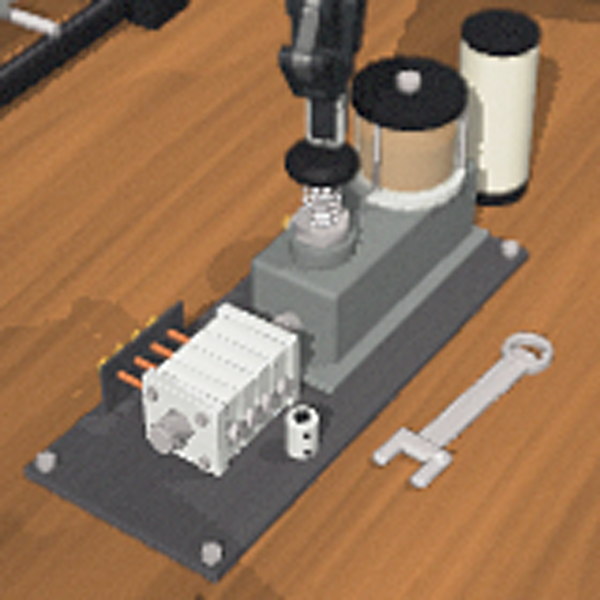

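The closed fingertips stand centred just above the knob at crop (325,150). First stroke.

```bash
python3 -m creep '[[0,0,0,1,0,0,0],[0,0,0,1,0,0,0],[0,0,0,1,0,0,0],[0,0,0,0.2,0,0,0],[0,0,0,0,0,0,0]]'
python3 -m creep '[[0,0,0,0,0,0,0]]'
```

```text
time: 2.85
tool_pos: [0.516, 0.0796, 0.1473]
tool_rot: [3.104, 0.476, 0.009]
ft_force: [-0.9, 0.9, 9.6]
gripper_width: 0.0
grip_force: 4.8
time: 2.95
tool_pos: [0.516, 0.0796, 0.1475]
tool_rot: [3.104, 0.476, 0.009]
ft_force: [0.0, -0.7, 9.7]
gripper_width: 0.0001
grip_force: 4.7
```

```bash
python3 -m creep '[[0,0,0,0.3,0,0,0],[0,0,0,0,0,0,0]]'; python3 -m creep '[[0,0,0,0.2,0,0,0],[0,0,0,0,0,0,0]]'
```

```text
time: 3.15
tool_pos: [0.516, 0.0796, 0.1446]
tool_rot: [3.104, 0.476, 0.009]
ft_force: [-1.1, 0.0, 10.9]
gripper_width: 0.0003
grip_force: 5.2
time: 3.35
tool_pos: [0.516, 0.0796, 0.1428]
tool_rot: [3.104, 0.476, 0.009]
ft_force: [-1.4, 0.0, 11.2]
gripper_width: 0.0003
grip_force: 5.5
```

```bash
python3 -m creep '[[0,0,0,0.2,0,0,0],[0,0,0,0,0,0,0]]'; python3 -m creep '[[0,0,0,0.15,0,0,0],[0,0,0,0,0,0,0]]'
```

```text
time: 3.55
tool_pos: [0.5162, 0.0796, 0.1427]
tool_rot: [3.104, 0.477, 0.008]
ft_force: [-8.0, -1.8, 19.7]
gripper_width: 0.0001
grip_force: 10.3
time: 3.75
tool_pos: [0.5162, 0.0796, 0.1426]
tool_rot: [3.104, 0.477, 0.007]
ft_force: [-11.3, -0.7, 27.4]
gripper_width: -0.0002
grip_force: 13.9
```

Bottomed at TCP z 0.1428. Let up and check.

```bash
python3 -m creep '[[0,0,0,-2,0,0,0],[0,0,0,-2,0,0,0],[0,0,0,0,0,0,0],[0,0,0,0,0,0,0],[0,0,0,0,0,0,0]]'
cat > pin.py <<'E'
from h import *
import sys
print(sense()["tool_pos"])
a=cv2.resize(get_image("side")[280:350,240:310,::-1],None,fx=5.5,fy=5.5,interpolation=cv2.INTER_CUBIC)
b=cv2.resize(get_image("top")[210:255,202:282,::-1],None,fx=5,fy=5,interpolation=cv2.INTER_CUBIC)
o=np.zeros((385,790,3),np.uint8);o[:,:385]=a;o[:225,390:790]=b
cv2.imwrite(sys.argv[1],o)
E
python3 pin.py pics/p1.png
```

```text
time: 4.25
tool_pos: [0.5129, 0.0798, 0.1741]
tool_rot: [-3.105, -0.477, 0.004]
ft_force: [-0.3, 0.6, 0.5]
gripper_width: 0.0001
grip_force: 0.0
[0.51287649 0.07978658 0.17414378]
```

View pics/p1.png

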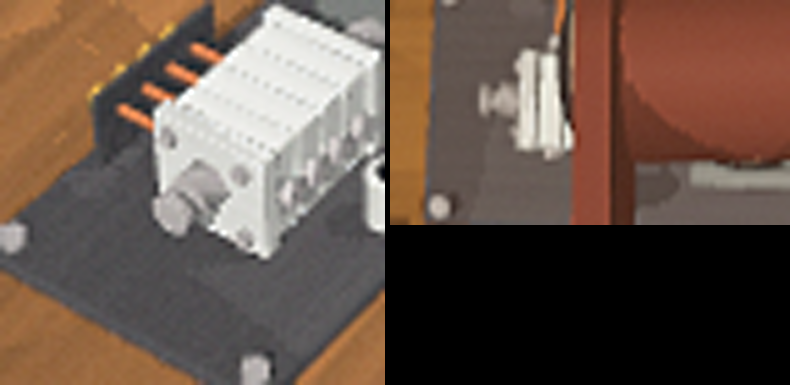

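The pin head's outer edge moved from column 222.0 to about 219.6 (top view), one 6 mm step, and a bare shank is now visible. Pin is at 6 mm, so 4 more strokes; I'll do two, then look.

```bash
python3 -m creep '[[0,0,0,1.2,0,0,0],[0,0,0,1.2,0,0,0],[0,0,0,1.2,0,0,0],[0,0,0,0,0,0,0],[0,0,0,0,0,0,0]]'; python3 -m creep '[[0,0,0,-1.8,0,0,0],[0,0,0,-1.8,0,0,0],[0,0,0,0,0,0,0],[0,0,0,0,0,0,0],[0,0,0,0,0,0,0]]'
python3 pin.py pics/p2.png
```

```text
time: 4.85
tool_pos: [0.5147, 0.0799, 0.1428]
tool_rot: [3.105, 0.477, 0.002]
ft_force: [-8.1, -0.4, 18.9]
gripper_width: -0.0
grip_force: 9.1
time: 5.35
tool_pos: [0.5127, 0.0799, 0.1738]
tool_rot: [-3.105, -0.477, 0.005]
ft_force: [0.8, -0.5, -0.6]
gripper_width: 0.0
grip_force: 0.0
[0.51274571 0.07985052 0.17378785]
```

Reached the stop and came fully up (no contact, 5 mm clear). Stroke 3 the same way, then look.

```bash
python3 -m creep '[[0,0,0,1.2,0,0,0],[0,0,0,1.2,0,0,0],[0,0,0,1.2,0,0,0],[0,0,0,0,0,0,0],[0,0,0,0,0,0,0]]'; python3 -m creep '[[0,0,0,-1.8,0,0,0],[0,0,0,-1.8,0,0,0],[0,0,0,0,0,0,0],[0,0,0,0,0,0,0],[0,0,0,0,0,0,0]]'
python3 pin.py pics/p3.png
```

```text
time: 5.95
tool_pos: [0.5147, 0.0799, 0.1427]
tool_rot: [3.105, 0.477, 0.002]
ft_force: [-7.0, -1.3, 18.5]
gripper_width: 0.0003
grip_force: 8.8
time: 6.45
tool_pos: [0.5128, 0.0798, 0.1738]
tool_rot: [-3.105, -0.477, 0.004]
ft_force: [0.8, -0.1, -0.1]
gripper_width: 0.0002
grip_force: 0.0
[0.51276507 0.07984485 0.17383459]
```

View pics/p3.png

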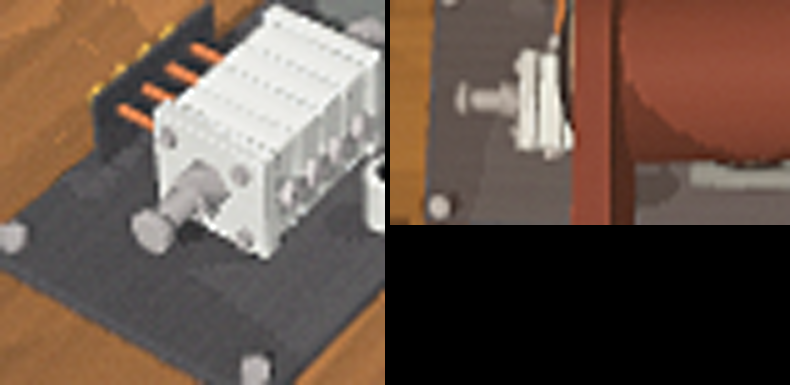

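The head's edge is now at column about 215.2, 4.4 px or 12 mm further than after stroke 1, so the pin is at 18 mm. Stroke 4, then check before the last.

```bash
python3 -m creep '[[0,0,0,1.2,0,0,0],[0,0,0,1.2,0,0,0],[0,0,0,1.2,0,0,0],[0,0,0,0,0,0,0],[0,0,0,0,0,0,0]]'; python3 -m creep '[[0,0,0,-1.8,0,0,0],[0,0,0,-1.8,0,0,0],[0,0,0,0,0,0,0],[0,0,0,0,0,0,0],[0,0,0,0,0,0,0]]'
python3 pin.py pics/p4.png
```

```text
time: 7.05
tool_pos: [0.5147, 0.0799, 0.1427]
tool_rot: [3.105, 0.477, 0.002]
ft_force: [-7.0, -0.2, 16.8]
gripper_width: -0.0001
grip_force: 8.8
time: 7.55
tool_pos: [0.5127, 0.0798, 0.1738]
tool_rot: [-3.105, -0.477, 0.005]
ft_force: [0.0, 0.1, 0.2]
gripper_width: -0.0001
grip_force: 0.0
[0.51274292 0.07984323 0.17379391]
```

View pics/p4.png

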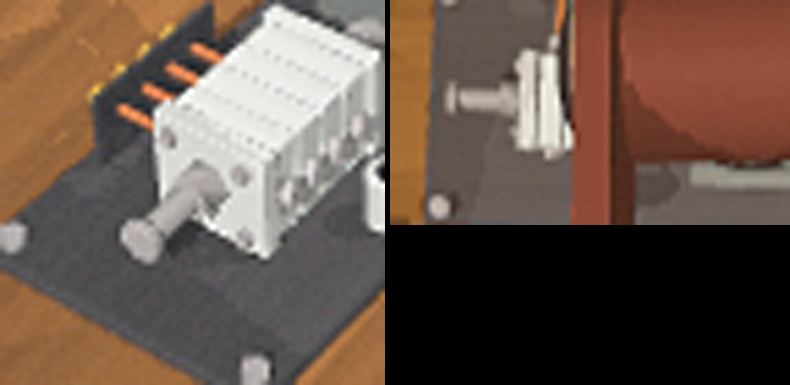

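The head's edge is at column about 213.0, against a prediction of 213.8 for 24 mm and 211.7 for 30 mm. The step of 11 crop px per stroke is steady from a start of 0, so the pin is at 24 mm and one stroke remains. I'll then retreat upwards.

```bash
python3 -m creep '[[0,0,0,1.2,0,0,0],[0,0,0,1.2,0,0,0],[0,0,0,1.2,0,0,0],[0,0,0,0,0,0,0],[0,0,0,0,0,0,0]]'; python3 -m creep '[[0,0,0,-1.8,0,0,0],[0,0,0,-1.8,0,0,0],[0,0,0,-2,0,0,0],[0,0,0,-2,0,0,0],[0,0,0,-2,0,0,0]]'; python3 -m creep '[[0,0,0,0,0,0,0],[0,0,0,0,0,0,0],[0,0,0,0,0,0,0]]'
python3 pin.py pics/p5.png
```

```text
time: 8.15
tool_pos: [0.5147, 0.0799, 0.1428]
tool_rot: [3.105, 0.477, 0.002]
ft_force: [-7.2, 0.5, 17.2]
gripper_width: -0.0004
grip_force: 8.8
time: 8.65
tool_pos: [0.5133, 0.0799, 0.235]
tool_rot: [-3.105, -0.477, 0.003]
ft_force: [0.7, -0.0, -0.8]
gripper_width: 0.0002
grip_force: 0.0
time: 8.95
tool_pos: [0.5128, 0.0799, 0.2336]
tool_rot: [-3.105, -0.477, 0.005]
ft_force: [-0.4, 0.0, -0.7]
gripper_width: -0.0005
grip_force: 0.0
[0.51284008 0.07986494 0.23358125]
```

View pics/p5.png

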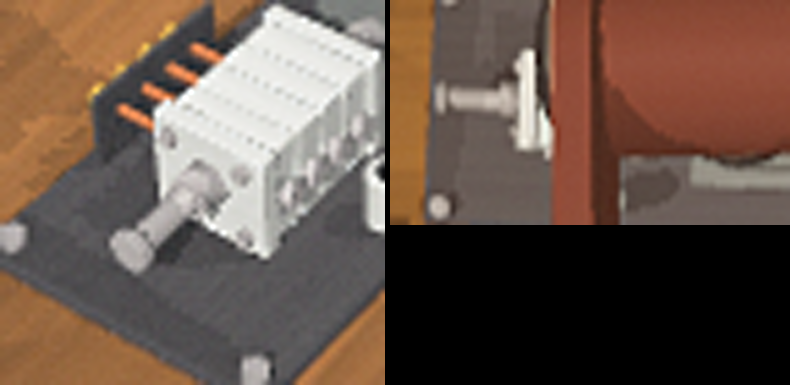

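The head's edge is now at column about 210.8 and has moved another 11 crop px, so the pin stands out 30 mm. The tool is clear of everything, so I'm handing in.

```bash
python3 -c "
from station import *
print(hand_in())"
```

```text
the job is handed in; nothing more can be done
None
```

I gave the plunger five full strokes, which brought the indicator pin out to about 30 mm (fully out, measured from the camera images). I then raised the fingers clear so the plunger could spring up, and handed the job in; no verdict came back.

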